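Index the rotary table to the next hole

TASK

Press the indexing plunger on the rotary table in, keep it pressed while you push the table round anticlockwise (seen from above) to the very next hole, and let the plunger spring back up so that it locks there. The flanged hub just rides along: do not lift it or push it off centre, and leave the other things on the bench where they are.

Things in the scene. Friction and masses are not known exactly. Their poses are not given: they have to be found in the camera images.
- axis (a point): The rotary table's turning axis (vertical), at the table's top face, 72 mm above the bench. The table is a plain steel disc of 170 mm diameter and 14 mm thickness with a lug (46 mm wide, reaching 142 mm from the axis) on its rim that carries the plunger; it turns on a fixed round base of 280 mm diameter, 56 mm high, bolted to the bench by three low feet that reach 180 mm from the axis. The point turns with the table: its y axis points from the plunger to the axis.
- cap (a point): Centre of the dish floor of the plunger's cap, where a fingertip presses: a black round cap, 48 mm outside diameter, with a dish 40 mm wide and 4 mm deep in its top, 115 mm from the axis. Released, the dish floor is 96 mm above the bench. The point moves with the cap (down when pressed, round with the table). A closed fingertip in the dish both presses the plunger and pushes the table round.
- plunger (a joint): How far the plunger is pressed down, m: 0 up (locked in a hole), 0.016 at its stop. A spring pushes it up with 4.5 N when up and 9 N at the stop. Pressed 0.011 or more, its nose is below the index plate and the table can turn; let go between holes it stays at about 0.011, held down by the plate, until a hole comes round. The nose is round and draws itself into a hole when it is within about 4 mm.
- rotor (a joint): Angle of the table, rad, about the vertical axis: about 0 at the start (plunger locked in a hole), growing anticlockwise seen from above. Holes lie every 0.785 rad (45 degrees). Locked in a hole it has about 0.01 rad of play; free, it turns against about 0.05 N m of friction and stays where it is left.
- next_hole (a point): Centre of the next hole anticlockwise, where the plunger must end: one of eight black 18 mm holes joined by an 8 mm black ring slot, on a circle of 115 mm radius round the axis, in the bright top face of the fixed base, 56 mm above the bench.
- hub_center (a point): Centre (half-way up) of the loose work piece, a dark steel flanged hub standing in the middle of the table: flange 104 mm diameter and 12 mm thick with eight small holes, boss 50 mm diameter, 42 mm high in all (its top is 114 mm above the bench), 0.8 kg.
- spanner_grip (a point): Grip of a 170 mm open spanner lying on the bench.
- oil_mid (a point): Middle of a standing grey oil bottle with a black cap, 56 mm diameter, 120 mm high.
- vblock_mid (a point): Middle of a steel block, 60 x 45 x 40 mm, on the bench.
Things that resemble listed ones, but are neither listed nor needed, are in the scene too. Of the things like the part that bears hub_center, leave any that is orange, purple or yellow; of the rest the smaller one is meant.

How it is judged (in metres and radians):
On the way, in this order (a step that is already met when the one before it is completed fails the run):
1. the plunger is pressed in (at least 11 mm) while the table is still at its first hole (value of joint plunger above 0.0105 m and value of joint rotor between -0.12 and 0.12 rad), for 0.05 s.
2. the table is on its way between the two holes, plunger held in (value of joint plunger above 0.0095 m and value of joint rotor between 0.3 and 0.6 rad), for 0.02 s.
3. the plunger has sprung up in the next hole (value of joint rotor between 0.745 and 0.825 rad and value of joint plunger below 0.002 m), for 0.2 s.
At the end, for the whole second after the job is handed in: The table stands at the next hole anticlockwise (0.785 rad from the start, within 0.04 rad), at rest, with the plunger up (less than 2 mm pressed); the hub still stands on the table within 10 mm of its centre; the spanner, bottle and block are within 20 mm of where they were (all of step 3 and velocity of joint rotor between -0.03 and 0.03 rad/s and horizontal distance between hub_center and axis below 0.01 m and height (world z) of hub_center below 0.099 m and angle between hub_center's own z axis and vertical below 0.1 rad and distance of each of spanner_grip, oil_mid, vblock_mid from where it was at the start of the episode below 0.02 m); the robot touches nothing.
It fails at once if the table is turned the wrong way to another hole, or past the next hole (value of joint rotor below -0.4 rad or value of joint rotor above 1.2 rad).
It fails at once if the hub is lifted, tipped or pushed more than 10 mm off centre (not (horizontal distance between hub_center and axis below 0.01 m and height (world z) of hub_center below 0.099 m and angle between hub_center's own z axis and vertical below 0.1 rad)).
It fails at once if the spanner, bottle or block is moved by more than 20 mm (distance of any of spanner_grip, oil_mid, vblock_mid from where it was at the start of the episode above 0.02 m).
It also fails if it takes over 40 s, if anything falls off the work surface, if the arm or the gripper's body presses on something with over 40 N, if the wrist force passes 120 N, or if a joint passes its speed limit or range.

ROBOT

A 6-joint arm with a two-finger parallel gripper is mounted at the origin on the work surface. World frame = base frame: x ahead of the robot, y to its left, z up, the work surface at z = 0. Lengths are in mm, angles in degrees, forces in N, time in s.
With the tool pointing down it reaches from about 250 to 725 mm from the base axis. Payload 9.7 kg.
Tool frame: the origin (TCP) lies at the very end of the fingers, on their centre line; the grasp point (between the pads) lies bot.pinch_z behind it (bot.pinch_z is the distance from the TCP to the grasp point, in mm); x points along the fingers, y is the direction in which the jaws open and shut, and the axes are right-handed (so a half turn about x gives the same grasp; the last joint's range is limited). The gripper opens to 85 mm and grips with 20 to 120 N. Pads are 22 mm wide; open, the fingers measure 114 mm over their backs; the gripper's body (76 mm by 85 mm) begins 54 mm behind the grasp point. The pads swing forward as they close: fully open they stand 13 mm farther back than shut.
Start: joints at [66.75, 4.979, 10.078, 95.1, 0, 90], TCP at [217.112, 505.331, 231.284] pointing down, gripper open.
Joint ranges: [-179.16, 179.16], [-48.56, 103.87], [-65.8, 70.77], [-126.05, 130.52], [-82.76, 87.17], [-180, 180]. Speed limits (degrees/s): [127.2, 127.2, 147.25, 180, 180, 180].

INTERFACE

Orientations are given as a 3x3 rotation matrix whose columns are the frame's x, y, z axes.
In Python, from cell import sensors, optics, bot gives the robot as it stands.
- The arm moves only by the shell command python3 -m crank 'ROWS' [FORCE]. ROWS is JSON, a list that holds one entry, the list of rows, each a list of 7 numbers: the turn, a rotation vector about the tool's x, y, z in degrees, then the shift along the tool's x, y, z in mm, then the opening, from 0 (shut) to 1 (fully open). In form: [[[wx, wy, wz, tx, ty, tz, grip], ...]]. A call has 1 to 10 rows; each row is the pose to reach, as a shift and turn from the pose measured when the call began, along the tool's axes at that moment; what a row does not reach only later rows make up. A row lasts 1/12 s, in which the tool goes at most 41.7 mm and 7.16 degrees, less where a joint would pass 70% of its speed; a pose out of reach is approached as far as the arm can. A call with a gripper value outside its range is refused whole. The fingers move at their own pace and stop on an object; FORCE is the grip in N (left out, the last holds). Time passes only in rows, so rows that repeat a pose let the fingers close. It gives the time, the measured TCP pose, the force and the opening at its end, in the units of the state.
- sensors.sense(): the state, without advancing time (a new reading comes with each control period).
- optics.grab_frame(name): name is "side" or "top"; returns a dict with "img" (480x640x3 uint8, blue, green, red), "z_map" (480x640 float32, mm along the optical axis (not along the pixel's ray), 0 where there is no reading), "fx", "fy", "cx", "cy" (pixels), "k1" (the pictures are not rectified: a ray, as slopes to the right and down, at radius r is drawn at 1 + k1 r^2 times it, then the intrinsics apply), "R" (3x3) and "t" (3): a world point X has camera coordinates R X + t. Camera axes: x right, y down, z forward; pixel columns grow to the right and rows downward; lengths in mm; the calibration is good to about 2 mm. A picture is of the moment at which its call begins.
- bot.finish_job(): hands the job in, once; it reports no verdict.
The state is a dict: "clock": time; "qpos": joint angles; "qd": joint speeds; "effort": joint torques, N m; "tcp_pos": TCP position; "eef_rot": TCP orientation; "wrist_force": force on the tool from outside, world axes, zero at the start; "moment": the same for the moment, N m; "grip_width": finger opening in mm.
Only numpy, scipy, OpenCV 4.12 (cv2) and the standard library are available. Lean on these libraries where they do the work, as an engineer would, in place of code of your own. Each camera call takes 0.05 s, during which the arm holds its last target.

## Working session

There is one attempt and no reset: what is moved stays moved. The work goes in short steps, Python scripts to look and compute and a shell command to move; the robot and the scene stay as the last step left them, time stands still between calls to the robot, and variables do not carry over. Pictures are saved under pics/ and viewed, and the job is handed in when it is done.

```bash
ls; mkdir -p pics; python3 - <<'E'
from cell import sensors, optics, bot
import cv2,numpy as np,pickle
s=sensors.sense();print(s, bot.pinch_z)
for n in("side","top"):
    f=optics.grab_frame(n);cv2.imwrite(f"pics/{n}0.png",f["img"]);pickle.dump(f,open(f"{n}0.pkl","wb"))
    print(n,{k:f[k] for k in f if k not in("img","z_map")})
E
```

```text
pics
{'clock': 0.0, 'qpos': array([6.67492012e+01, 5.01163061e+00, 1.00331044e+01, 9.50991566e+01,
       1.24119243e-04, 9.00009632e+01]), 'qd': array([ 0.04579043, -0.04515267,  0.01629768,  0.05091009,  0.00989318,
        0.01095381]), 'effort': array([-1.37311476e-03, -5.20390999e+01,  4.64795673e+01,  1.65329967e-02,
        6.44509214e-05,  6.40984268e-06]), 'tcp_pos': array([217.02324585, 505.11743395, 230.56588943]), 'eef_rot': array([[-5.37209786e-04,  3.94771748e-01,  9.18779070e-01],
       [-1.24485392e-03,  9.18778226e-01, -3.94772113e-01],
       [-9.99999081e-01, -1.35582117e-03, -2.14349513e-06]]), 'wrist_force': array([0.44062996, 0.10050202, 0.01168723]), 'moment': array([-0.02845847, -0.02351371, -0.01791937]), 'grip_width': 85.70414470590008} 18.700000000000003
side {'fx': 518.5992467670028, 'fy': 518.5992467670028, 'cx': 326.21580545440094, 'cy': 237.20489689555092, 'k1': -0.07116769206016443, 'R': array([[ 0.97245697, -0.23276721, -0.01211869],
       [-0.14461265, -0.56175479, -0.8145666 ],
       [ 0.18279666,  0.79388348, -0.57994344]]), 't': array([-502.79600777,  139.70913594, 1178.84405532])}
top {'fx': 449.0529507788406, 'fy': 449.0529507788406, 'cx': 329.54870299615214, 'cy': 243.64142295214626, 'k1': -0.09904963397185303, 'R': array([[ 0.0064521 , -0.99933629,  0.03585182],
       [-0.99128193, -0.01111016, -0.13128861],
       [ 0.13159979, -0.03469218, -0.99069569]]), 't': array([ -36.54368289,  490.26171383, 1132.34301403])}
```

View pics/side0.png

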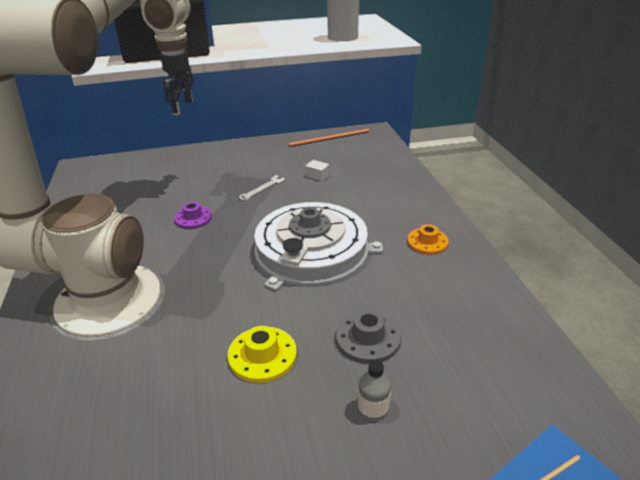

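View pics/top0.png

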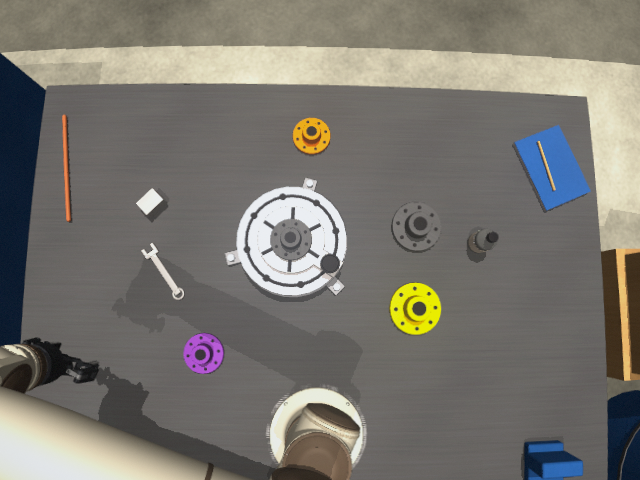

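```bash
cat > h.py <<'E'
import numpy as np,cv2,pickle
def ray(f,u,v):
    K=np.array([[f["fx"],0,f["cx"]],[0,f["fy"],f["cy"]],[0,0,1.]])
    p=cv2.undistortPoints(np.array([[[u,v]]],float),K,np.array([f["k1"],0,0,0,0.]))[0,0]
    R,t=f["R"],f["t"]
    return -R.T@t, R.T@np.array([p[0],p[1],1])
def plane(f,u,v,z):
    o,d=ray(f,u,v); return o+d*(z-o[2])/d[2]
E
python3 - <<'E'
from h import *
t=pickle.load(open("top0.pkl","rb"));s=pickle.load(open("side0.pkl","rb"))
a=cv2.resize(t["img"][180:305,230:355],(500,500),interpolation=cv2.INTER_CUBIC)
b=cv2.resize(s["img"][195:295,245:385][:, :],(700,500),interpolation=cv2.INTER_CUBIC)
cv2.imwrite("pics/topc.png",a);cv2.imwrite("pics/sidec.png",b)
E
```

```text
(no output)
```

View pics/topc.png

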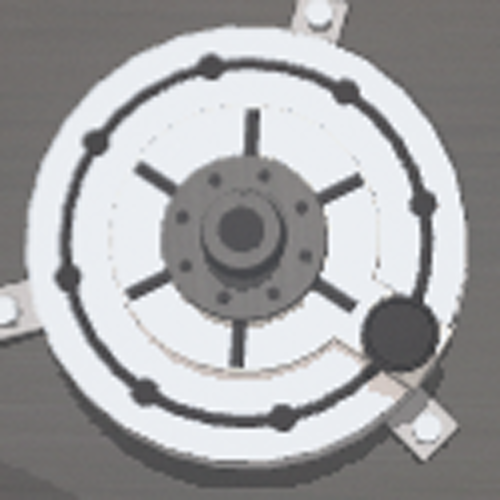

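View pics/sidec.png

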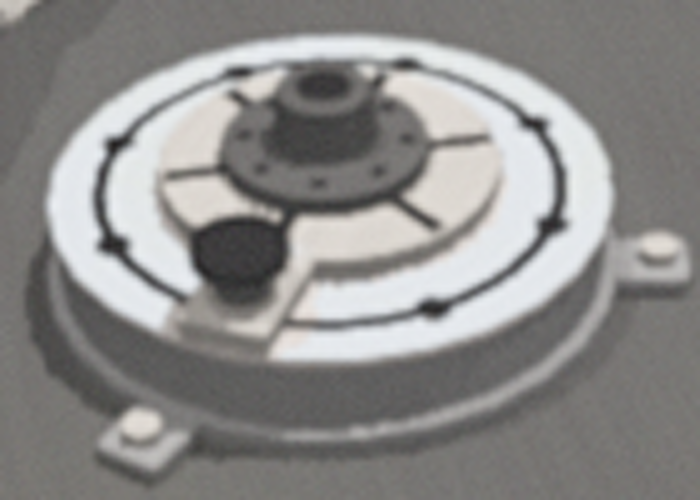

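The crops show the hub on the table at top (291,239). The other dark one at (416,226) is bigger and stands on the bench, so the smaller one on the table is meant and it only rides along. The cap is at top (330,263) and the next hole anticlockwise at (336,231), so the cap moves to the right and then up in the picture. Next I measure these.

```bash
python3 - <<'E'
from h import *
from scipy.optimize import least_squares
t=pickle.load(open("top0.pkl","rb"));s=pickle.load(open("side0.pkl","rb"))
def cen(f,x0,y0,x1,y1,thr,near):
    g=cv2.cvtColor(f["img"],cv2.COLOR_BGR2GRAY)[y0:y1,x0:x1]
    m=(g<thr).astype(np.uint8); n,l,st,c=cv2.connectedComponentsWithStats(m)
    k=min(range(1,n),key=lambda i:np.hypot(*(c[i]+[x0,y0]-near)) if st[i,4]>60 else 1e9)
    ys,xs=np.where(l==k); e=cv2.minEnclosingCircle(np.argwhere(l==k)[:,::-1].astype(np.float32))
    print(st[k],c[k]+[x0,y0],e); return c[k]+[x0,y0]
H=np.array([(211,67),(347,91),(424,203),(284,418),(145,392),(67,276),(96,142)],float)
P=np.array([plane(t,(c[0]+.5)/4-.5+230,(c[1]+.5)/4-.5+180,56)[:2] for c in H])
r=least_squares(lambda q:np.hypot(*(P-q[:2]).T)-q[2],[400,0,115]);print("holes circle",r.x,r.fun)
A=r.x[:2]
print("angles",np.degrees(np.arctan2(*(P-A).T[::-1])))
# side holes
HS=np.array([(238,71),(407,64),(535,123),(553,226),(434,308),(113,244),(117,144)],float)
Q=np.array([plane(s,(c[0]+.5)/5-.5+245,(c[1]+.5)/5-.5+195,56)[:2] for c in HS])
r2=least_squares(lambda q:np.hypot(*(Q-q[:2]).T)-q[2],[400,0,115]);print("side circle",r2.x,r2.fun)
print("angles",np.degrees(np.arctan2(*(Q-r2.x[:2]).T[::-1])))
c=cen(t,315,245,345,275,60,np.array([330,263])); p=plane(t,*c,98)
print("cap top",p, np.hypot(*(p[:2]-A)), np.degrees(np.arctan2(*(p[:2]-A)[::-1])))
print("cap side",plane(s,(238+.5)/5-.5+245,(250+.5)/5-.5+195,100))
for n,uv in(("oil",(490,237)),("vb",(149,202))):print(n,plane(t,*uv,40))
E
```

```text
holes circle [496.76407651  65.9344615  115.48564108] [-0.57048049  0.46728518 -0.06293869 -0.07355361 -0.16831292  0.34158453
  0.06641601]
angles [  12.56483717  -32.74549578  -77.43562729 -167.31201619  147.40232656
  102.13154502   57.47081228]
side circle [494.41741215  68.09084088 115.68796726] [ 0.37694036 -0.19471091 -0.11389707  0.16631602 -0.03326056  0.01893284
 -0.22032068]
angles [ 103.02731654   57.35414357   12.70836157  -33.50079636  -77.52575114
 -167.31054213  148.61167898]Traceback (most recent call last):
  File "<stdin>", line 20, in <module>
  File "<stdin>", line 7, in cen
ValueError: min() iterable argument is empty
```

```bash
python3 - <<'E'
from h import *
t=pickle.load(open("top0.pkl","rb"));s=pickle.load(open("side0.pkl","rb"))
A=np.array([495.6,67.])
for f,n,uv in((t,"top",((400+.5)/4-.5+230,(334+.5)/4-.5+180)),(s,"side",((240+.5)/5-.5+245,(247+.5)/5-.5+195))):
    p=plane(f,*uv,100)[:2];print(n,p,np.hypot(*(p-A)),np.degrees(np.arctan2(*(p-A)[::-1])))
for a in(-122.45,-100,-77.45):print(a,A+115*np.array([np.cos(np.radians(a)),np.sin(np.radians(a))]))
E
python3 -m crank '[[[0,0,0,0,-40,40,0],[0,0,0,0,-80,82,0],[0,0,0,0,-120,123,0],[0,0,0,0,-160,164,0],[0,0,0,0,-200,205,0],[0,0,0,0,-240,246,0],[0,0,0,0,-280,287,0],[0,0,0,0,-320,328,0],[0,0,0,0,-360,369,0],[0,0,0,0,-400,405,0]]]' 40
```

```text
top [433.88906842 -30.36463494] 115.27406999654197 -122.36703759906295
side [431.79588578 -34.8085345 ] 120.14966786130432 -122.07565731538593
-122.45 [433.89520831 -30.0439008 ]
-100 [475.63045957 -46.2528916 ]
-77.45 [520.5885237  -45.25227696]
clock: 0.93
tcp_pos: [375.5, 117.9, 230.9]
eef_rot: [[-0.0, 0.395, 0.919], [-0.001, 0.919, -0.395], [-1.0, -0.001, 0.0]]
wrist_force: [1.5, 0.5, -0.3]
grip_width: 0.1
```

```bash
python3 -m crank '[[[0,0,0,0,-29,28,0],[0,0,0,0,-57,56,0],[0,0,0,0,-85,84,0],[0,0,0,10,-113,112,0],[0,0,0,40,-113,112,0],[0,0,0,80,-113,112,0],[0,0,0,100,-113,112,0],[0,0,0,100,-113,112,0],[0,0,0,100,-113,112,0]]]'
python3 - <<'E'
from h import *
from cell import optics
for n,(x,y,w,h) in(("top",(260,180,120,120)),("side",(220,150,160,140))):
    f=optics.grab_frame(n);cv2.imwrite(f"pics/{n}1.png",cv2.resize(f["img"][y:y+h,x:x+w],None,fx=4,fy=4,interpolation=cv2.INTER_CUBIC))
E
```

```text
clock: 1.68
tcp_pos: [433.2, -30.2, 130.7]
eef_rot: [[-0.002, 0.395, 0.919], [-0.001, 0.919, -0.395], [-1.0, -0.002, -0.002]]
wrist_force: [0.1, 0.5, 0.4]
grip_width: 0.3
```

View pics/side1.png

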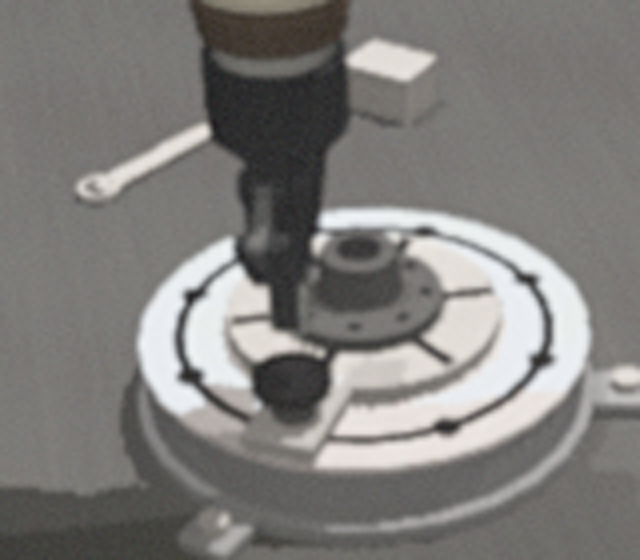

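View pics/top1.png

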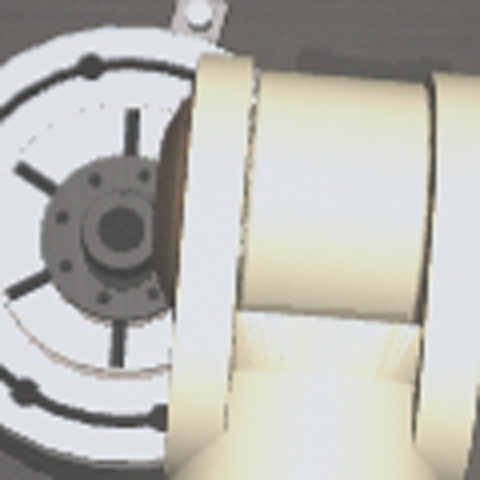

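The top view is now blocked by the arm. In the side crop the fingertip is at (285,327), above the cap at (290,381). I compare both in the same camera.

```bash
python3 - <<'E'
from h import *
s=pickle.load(open("side0.pkl","rb"))
c=lambda u,v:((u+.5)/4-.5+220,(v+.5)/4-.5+150)
print("tip",plane(s,*c(285,325),130.7),"cap",plane(s,*c(291,378),100))
# project expected
for X in((433.2,-30.2,130.7),(433.9,-30,100),(433.9,-30,96)):
    q=s["R"]@np.array(X)+s["t"];a,b=q[:2]/q[2];k=1+s["k1"]*(a*a+b*b)
    print(((a*k*s["fx"]+s["cx"]+.5-220)*4-.5,(b*k*s["fy"]+s["cy"]+.5-150)*4-.5))
E
```

```text
tip [430.94568516 -26.5277875  130.7       ] cap [431.21539147 -35.15329099 100.        ]
(np.float64(290.14612759906413), np.float64(328.0543262328737))
(np.float64(294.01249189921964), np.float64(372.10490082002036))
(np.float64(294.35867593802095), np.float64(377.7946156805609))
```

```bash
python3 -m crank '[[[0,0,0,10,-1,1,0],[0,0,0,20,-1,1,0],[0,0,0,28,-1,1,0],[0,0,0,33,-1,1,0],[0,0,0,36,-1,1,0],[0,0,0,38,-1,1,0],[0,0,0,40,-1,1,0],[0,0,0,40,-1,1,0],[0,0,0,40,-1,1,0]]]' ; python3 - <<'E'
from h import *
from cell import optics
for n,(x,y,w,h) in(("side",(250,180,100,80)),):
    f=optics.grab_frame(n);cv2.imwrite(f"pics/{n}2.png",cv2.resize(f["img"][y:y+h,x:x+w],None,fx=7,fy=7,interpolation=cv2.INTER_CUBIC))
E
```

```text
clock: 2.53
tcp_pos: [435.3, -31.5, 93.3]
eef_rot: [[0.002, 0.394, 0.919], [-0.002, 0.919, -0.394], [-1.0, -0.0, 0.003]]
wrist_force: [-1.8, -1.4, 4.4]
grip_width: 0.5
```

View pics/side2.png

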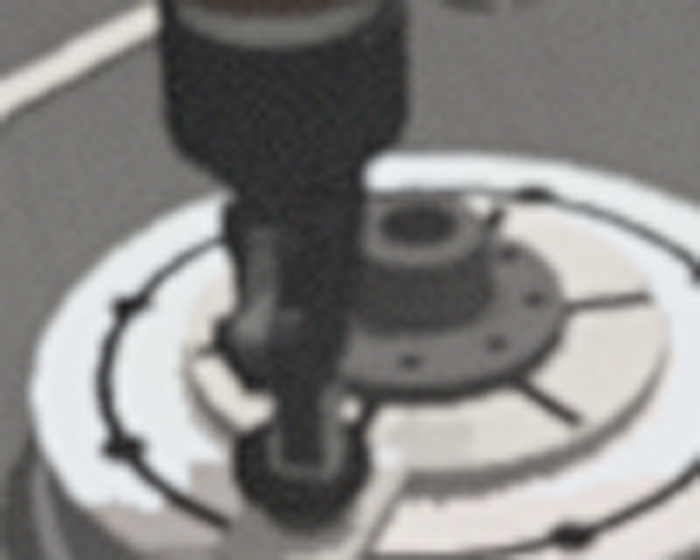

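The fingertip sits in the dish at crop (300,465), centred on the cap, with 4.4 N upward. I press now.

```bash
python3 -m crank '[[[0,0,0,3,0,0,0],[0,0,0,6,0,0,0],[0,0,0,9,0,0,0],[0,0,0,11.5,0,0,0],[0,0,0,11.5,0,0,0],[0,0,0,11.5,0,0,0]]]'
```

```text
clock: 3.08
tcp_pos: [435.7, -31.7, 82.5]
eef_rot: [[0.003, 0.394, 0.919], [-0.002, 0.919, -0.394], [-1.0, -0.0, 0.004]]
wrist_force: [-2.6, -1.9, 8.5]
grip_width: 0.1
```

```bash
cat > arc.py <<'E'
import numpy as np,sys
from cell import sensors
s=sensors.sense();A=np.array([495.6,67.]);p=s["tcp_pos"];R=s["eef_rot"]
a0=np.degrees(np.arctan2(*(p[:2]-A)[::-1]));print("ang",a0,np.hypot(*(p[:2]-A)),p,s["wrist_force"])
a1,z,n=float(sys.argv[1]),float(sys.argv[2]),int(sys.argv[3])
for a in np.linspace(a0,a1,n+1)[1:]:
    q=np.append(A+115*np.array([np.cos(np.radians(a)),np.sin(np.radians(a))]),z)
    print(round(a,1),np.round(R.T@(q-p),1))
E
python3 arc.py -101 82 9
```

```text
ang -121.26492989964017 115.5110273620319 [435.65023769 -31.73613037  82.47981989] [-2.58507179 -1.86772086  8.45340452]
-119.0 [ 0.5 -0.   4.6]
-116.8 [ 0.5 -0.4  9.1]
-114.5 [ 0.5 -0.6 13.6]
-112.3 [ 0.6 -0.6 18.1]
-110.0 [ 0.6 -0.4 22.6]
-107.8 [ 0.6 -0.1 27.1]
-105.5 [ 0.6  0.4 31.6]
-103.3 [ 0.6  1.1 36.1]
-101.0 [ 0.6  2.  40.5]
```

```bash
python3 -m crank '[[[0,0,0,0.5,0,4.6,0],[0,0,0,0.5,-0.4,9,0],[0,0,0,0.5,-0.6,13.6,0],[0,0,0,0.6,-0.6,18,0],[0,0,0,0.6,-0.4,22.6,0],[0,0,0,0.6,-0.1,27,0],[0,0,0,0.6,0.4,31.6,0],[0,0,0,0.6,1,36,0],[0,0,0,0.6,2,40.5,0],[0,0,0,0.6,2,40.5,0]]]'
python3 arc.py -82 82 9
python3 - <<'E'
from h import *
from cell import optics
for n,(x,y,w,h) in(("side",(250,180,130,110)),):
    f=optics.grab_frame(n);cv2.imwrite(f"pics/{n}3.png",cv2.resize(f["img"][y:y+h,x:x+w],None,fx=5,fy=5,interpolation=cv2.INTER_CUBIC))
E
```

```text
clock: 3.92
tcp_pos: [475.2, -45.9, 83.0]
eef_rot: [[0.006, 0.394, 0.919], [-0.002, 0.919, -0.394], [-1.0, 0.001, 0.006]]
wrist_force: [-1.2, -1.3, 7.4]
grip_width: -0.3
ang -100.25206782811829 114.76536460941311 [475.17416831 -45.93305235  83.0034308 ] [-1.15156418 -1.26157165  7.39727149]
-98.2 [1.  0.8 4. ]
-96.2 [1.1 1.9 7.9]
-94.2 [ 1.1  3.1 11.8]
-92.1 [ 1.1  4.5 15.6]
-90.1 [ 1.1  6.1 19.4]
-88.1 [ 1.2  7.7 23.1]
-86.1 [ 1.2  9.5 26.7]
-84.0 [ 1.2 11.4 30.3]
-82.0 [ 1.2 13.5 33.8]
```

View pics/side3.png

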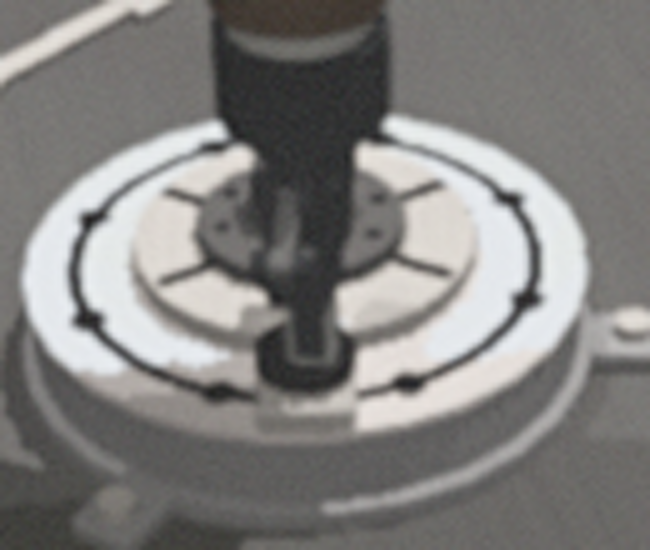

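The table follows: the cap at crop (305,360) is midway between the holes at (220,392) and (410,383), with the finger centred in the dish.

```bash
python3 -m crank '[[[0,0,0,1,0.8,4,0],[0,0,0,1,1.9,7.9,0],[0,0,0,1,3.1,11.8,0],[0,0,0,1,4.5,15.6,0],[0,0,0,1,6,19.4,0],[0,0,0,1,7.7,23,0],[0,0,0,1,9.5,26.7,0],[0,0,0,1,11.4,30.3,0],[0,0,0,1,12.5,32,0],[0,0,0,1,12.5,32,0]]]'
python3 arc.py -77 82 4
python3 - <<'E'
from h import *
from cell import optics
f=optics.grab_frame("side");pickle.dump(f,open("s4.pkl","wb"))
x,y,w,h=290,210,75,60
cv2.imwrite("pics/side4.png",cv2.resize(f["img"][y:y+h,x:x+w],None,fx=10,fy=10,interpolation=cv2.INTER_CUBIC))
f=optics.grab_frame("top");cv2.imwrite("pics/top4.png",f["img"])
E
```

```text
clock: 4.8
tcp_pos: [510.5, -47.0, 83.2]
eef_rot: [[0.008, 0.394, 0.919], [-0.002, 0.919, -0.394], [-1.0, 0.002, 0.008]]
wrist_force: [0.2, -0.5, 8.0]
grip_width: -0.1
ang -82.54907565900662 114.94749523856228 [510.50603948 -46.97691279  83.18165579] [ 0.17056853 -0.47943582  7.97070235]
-81.2 [1.2 1.4 2.4]
-79.8 [1.2 2.9 4.7]
-78.4 [1.2 4.5 7. ]
-77.0 [1.3 6.1 9.3]
```

View pics/side4.png

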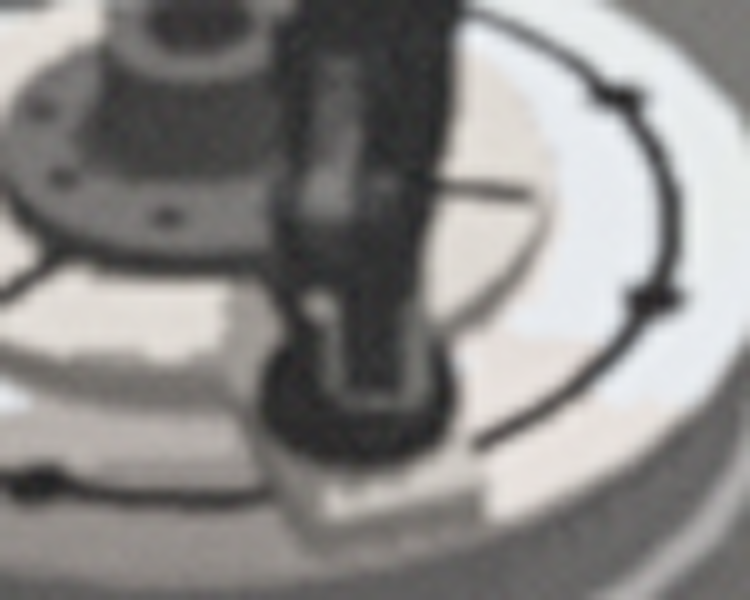

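View pics/top4.png

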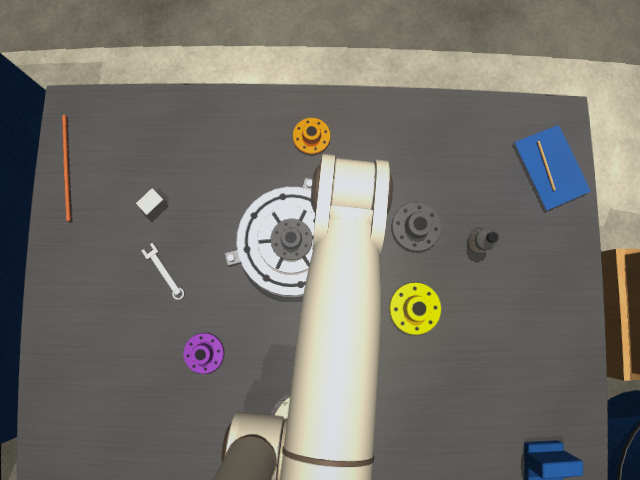

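The cap at crop (358,405) is about 5–6° short of the hole. I finish the arc to the hole and then ease up partway; if the cap follows the finger, the force stays, which would show the nose is in the hole.

```bash
python3 -m crank '[[[0,0,0,1,1.4,2.4,0],[0,0,0,1,2.9,4.7,0],[0,0,0,1,4.5,7,0],[0,0,0,1,6,9,0],[0,0,0,1,6.3,9.8,0],[0,0,0,1,6.3,9.8,0]]]'
python3 arc.py -77 88 1
python3 -m crank '[[[0,0,0,-1,0,0,0],[0,0,0,-2.5,0,0,0],[0,0,0,-4,0,0,0],[0,0,0,-5,0,0,0],[0,0,0,-5,0,0,0],[0,0,0,-5,0,0,0]]]'
python3 arc.py -77 88 1
python3 - <<'E'
from h import *
from cell import optics
f=optics.grab_frame("side");pickle.dump(f,open("s5.pkl","wb"))
x,y,w,h=290,210,75,60
cv2.imwrite("pics/side5.png",cv2.resize(f["img"][y:y+h,x:x+w],None,fx=10,fy=10,interpolation=cv2.INTER_CUBIC))
E
```

```text
clock: 5.4
tcp_pos: [522.8, -44.9, 83.3]
eef_rot: [[0.011, 0.394, 0.919], [-0.001, 0.919, -0.394], [-1.0, 0.003, 0.01]]
wrist_force: [0.5, 0.9, 7.4]
grip_width: 0.2
ang -76.32009344506247 115.14576812824427 [522.83167621 -44.87932664  83.2984637 ] [0.54211361 0.89266359 7.43946299]
-77.0 [-4.7 -0.7 -1.1]
clock: 5.9
tcp_pos: [523.5, -44.7, 89.1]
eef_rot: [[0.013, 0.394, 0.919], [-0.001, 0.919, -0.394], [-1.0, 0.004, 0.012]]
wrist_force: [1.1, 0.2, 5.6]
grip_width: -0.3
ang -75.96897627624016 115.16734079011381 [523.52200419 -44.73127614  89.13024159] [1.0801039  0.22170395 5.57550294]
-77.0 [ 1.1 -1.1 -1.8]
```

View pics/side5.png

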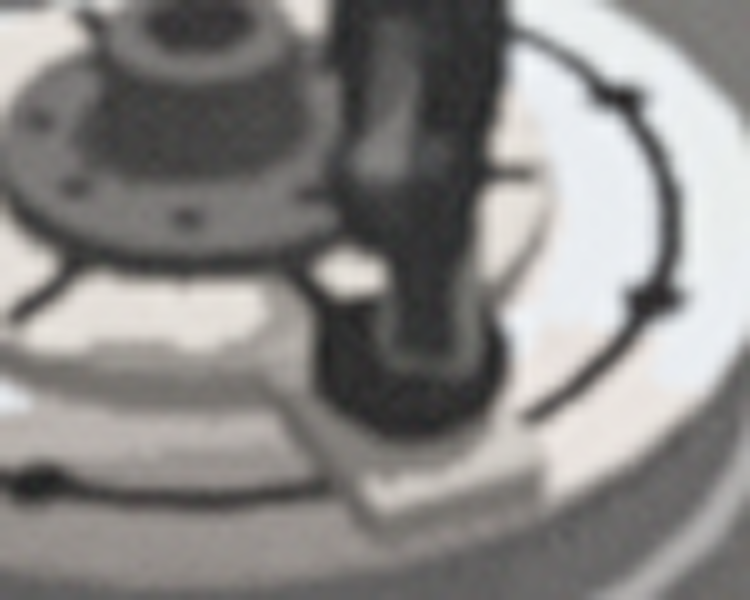

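At 7 mm depth the force is still 5.6 N, so the cap has followed the finger up and the nose is in the hole. I lift off.

```bash
python3 -m crank '[[[0,0,0,-3,0,0,0],[0,0,0,-6,0,0,0],[0,0,0,-9,0,0,0],[0,0,0,-15,0,0,0],[0,0,0,-35,0,0,0],[0,0,0,-70,0,0,0],[0,0,0,-105,0,0,0],[0,0,0,-140,0,0,0],[0,0,0,-140,0,0,0]]]'
python3 -m crank '[[[0,0,0,-30,40,-40,0],[0,0,0,-30,80,-80,0],[0,0,0,-30,120,-120,0],[0,0,0,-30,160,-160,0],[0,0,0,-30,200,-200,0],[0,0,0,-30,240,-240,0],[0,0,0,-30,280,-280,0],[0,0,0,-30,320,-320,0],[0,0,0,-30,340,-340,0],[0,0,0,-30,340,-340,0]]]'
python3 - <<'E'
from h import *
from cell import optics
f=optics.grab_frame("side");cv2.imwrite("pics/side6.png",f["img"])
f=optics.grab_frame("top");pickle.dump(f,open("t6.pkl","wb"));cv2.imwrite("pics/top6f.png",f["img"]);cv2.imwrite("pics/top6.png",cv2.resize(f["img"][180:305,230:355],(500,500),interpolation=cv2.INTER_CUBIC))
E
```

```text
clock: 6.7
tcp_pos: [523.2, -44.6, 236.3]
eef_rot: [[0.021, 0.394, 0.919], [-0.002, 0.919, -0.394], [-1.0, 0.007, 0.02]]
wrist_force: [0.6, -0.6, 0.5]
grip_width: -0.0
clock: 7.53
tcp_pos: [369.1, 337.4, 262.4]
eef_rot: [[0.021, 0.394, 0.919], [-0.001, 0.919, -0.394], [-1.0, 0.007, 0.02]]
wrist_force: [1.4, -0.1, 0.9]
grip_width: 0.1
```

View pics/top6.png

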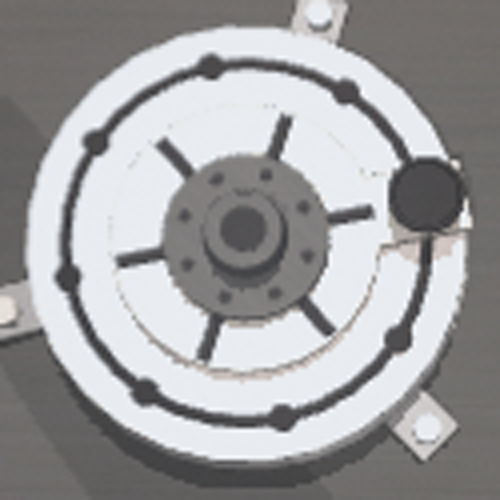

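View pics/side6.png

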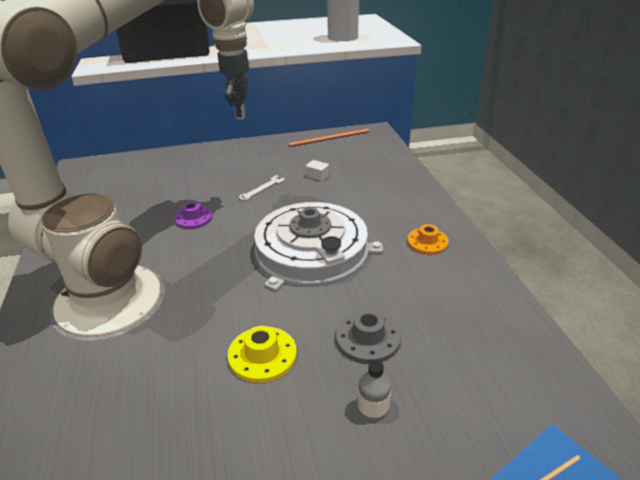

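```bash
python3 - <<'E'
from h import *
t=pickle.load(open("t6.pkl","rb"));t0=pickle.load(open("top0.pkl","rb"))
p=plane(t,(427.5)/4-.5+230,(195.5)/4-.5+180,98)[:2];d=p-[495.6,67];print(p,np.hypot(*d),np.degrees(np.arctan2(d[1],d[0])))
def hz(f,u,v):
    z=np.median(f["z_map"][v-2:v+3,u-2:u+3]);o,r=ray(f,u,v);return (o+r*z)[2]
print("cap z start",hz(t0,330,263),"now",hz(t,336,228),"hub",hz(t0,298,231),hz(t,298,231))
E
```

```text
[520.027916   -46.51043635] 116.10918241378599 -77.85494063358134
cap z start 96.64645872039591 now 96.81171132156146 hub 85.45979546449485 112.51668352734714
```

Before and after, the hub is at crop (241,229), so it has not moved. The cap height is back to 96.8 mm and its angle is −77.9°, against −77.5° for the hole. The bench items are unchanged in the side view.

```bash
python3 -c "
from cell import bot
print(bot.finish_job())"
```

```text
the job is handed in; nothing more can be done
None
```

I pressed the plunger to about 13–14 mm with the closed fingertip in the cap's dish. I then pushed the table 45° anticlockwise and eased up, so the plunger sprang into the next hole. After that I lifted off, moved the arm clear and handed in; the clock stood at about 7.6 s.

**Last checks:**
- **Plunger:** the cap floor read 96.8 mm above the bench, against 96.6 mm at the start, so the plunger is fully up.
- **Table angle:** the cap stands at −77.9°, and the hole was measured at −77.5°. That is well within the 0.04 rad (2.3°) allowed.
- **Hub and bench items:** in the pictures the hub is still centred. I compared the spanner, bottle and block by eye only, and they look unmoved.
- **Arm:** it is clear of everything, with only sensor noise (under about 2 N) on the wrist.

**Disagreements:**
- The spot depth check on the hub read 85 mm at the start and 113 mm at the end. I took this as a pixel on the edge of the boss (top 114 mm, flange 84 mm), because the pictures show no movement, but I did not repeat it.
- The side camera put the cap about 5 mm from where the top camera did, so I aimed between the two, nearer the top camera.

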